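# Find the latched key and release it

### The arm

A 7-joint arm with a two-finger parallel gripper is mounted at the origin on a cart in front of the work surface, level with it; the furniture and walls round the work are solid. World frame = base frame: x ahead of the robot, y to its left, z up, the work surface at z = 0. Lengths are in m, angles in rad, forces in N, time in s.
With the tool pointing down it reaches from about 0.425 to 0.875 m from the base axis. Payload 8.4 kg.
Tool frame: the origin (TCP) lies at the very end of the fingers, on their centre line; the grasp point (between the pads) lies 19 mm behind it; z points along the fingers, y is the line along which they close (so a half turn about z gives the same grasp; the last joint's range is limited). The gripper opens to 85 mm and grips with 20 to 120 N. Pads are 22 mm wide; open, the fingers measure 114 mm over their backs; the gripper's body (76 mm by 85 mm) begins 54 mm behind the grasp point. The pads swing forward as they close: fully open they stand 13 mm farther back than shut.
Start: joints at [1.173, 0.333, 0.04, 1.465, -0.013, 1.343, -0.059], TCP at [0.191, -0.621, 0.231] pointing down, gripper open.
Joint ranges: [-2.58, 2.58], [-0.38, 2.09], [-1.3, 1.39], [0.25, 2.4], [-1.5, 4.64], [0.08, 2.09], [-2.65, 2.65]. Speed limits (rad/s): [2.22, 2.22, 2.79, 2.79, 3.14, 3.14, 3.14].

### API

Orientations are given as a unit quaternion [w, x, y, z].
In Python, from rig import robot gives the robot as it stands.
- The arm moves only by the shell command python3 steer.py 'ROWS' [FORCE]. ROWS is a JSON list of rows, 1 to 10 of them, each an object with the fields tx, ty, tz (the shift in mm), spin (a turn about the tool's z in units of 0.1 rad), jaw (the opening from 0.0 (shut) to 1.0 (fully open)); a field left out counts as zero (the opening has to be given); each row is the pose to reach, as a shift and turn from the pose commanded when the command began, along the tool's axes at that moment; what a row does not reach only later rows make up. A row lasts 1/10 s, in which the tool goes at most 0.05 m and 0.15 rad, less where a joint would pass 70% of its speed; a pose out of reach is approached as far as the arm can. The fingers move at their own pace and stop on an object; FORCE is the grip in N (left out, the last holds). Time passes only in rows, so rows that do not move let the fingers close. It prints the time, the measured TCP pose, the force, the opening and the grip force at its end. Input that does not fit is refused with a message, and nothing moves.
- robot.get_obs(): the state, without advancing time (a new reading comes with each control period).
- robot.capture(name): name is "side" or "top"; returns the picture (420x560x3 uint8, blue, green, red); there is no depth.
- robot.camera_params(name): a dict with "camera_matrix" (3x3 intrinsics, pixels), "R" (3x3) and "t" (3): a world point X has camera coordinates R X + t. Camera axes: x right, y down, z forward; pixel columns grow to the right and rows downward; lengths in m; the calibration is good to about 2 mm. A picture is of the moment at which its call begins. camera_params takes no time and is no camera call.
- robot.hand_in(): hands the job in; it is judged then, once.
The state is a dict: "time": time; "qpos": joint angles; "joint_vel": joint speeds; "joint_torque": joint torques, N m; "tcp_pos": TCP position; "ee_rot": TCP orientation; "force": force on the tool from outside, world axes, zero at the start; "torque": the same for the moment, N m; "finger_gap": opening from 0.0 (shut) to 1.0 (fully open); "grip_force": force on a finger pad.
Only numpy, scipy, OpenCV 4.12 (cv2) and the standard library are available. Lean on these libraries where they do the work, as an engineer would, in place of code of your own. Each camera call takes 0.05 s, during which the arm holds its last target. There are 200 camera calls.

### The job

One of the four keys on the grey key box is latched down. Tap all four keys lightly, one at a time from your left to your right, to find it, without pushing in any key that is up and without setting off the latch yet; then press the latched key fully in so that it releases and springs up level with the others. Pick nothing up, and leave the loose things round the box where they are.

Things in the scene. Friction and masses are not known exactly. Their poses are not given: they have to be found in the camera images.
- key_box: low grey control box fixed to the bench, 100 x 236 x 42 mm high, four keys 50 mm apart along its y. Origin: centre of its underside; x away from the robot, y along the row to the robot's left, z up. The one latched key does not yield below about 4 N; pressed with about 6 N it goes 7.5 mm below its up height, the latch lets go, and it springs up as the finger leaves
- place_1 (a point): fixed point of the box at the first (leftmost) key of the row, counted from the robot's left: centre of the top face of a key that is up, 62 mm above the bench
- place_2 (a point): fixed point of the box at the second key of the row, counted from the robot's left: centre of the top face of a key that is up, 62 mm above the bench
- place_3 (a point): fixed point of the box at the third key of the row, counted from the robot's left: centre of the top face of a key that is up, 62 mm above the bench
- place_4 (a point): fixed point of the box at the fourth (rightmost) key of the row, counted from the robot's left: centre of the top face of a key that is up, 62 mm above the bench
- key_a: one of four identical keys in unknown order: white cap 28 mm (x) by 30 mm (y) in a dark bezel 39 x 40 mm, 3 mm high. Origin: centre of the cap's top face, z up; moves with the cap, straight down when pressed. Top face 62 mm above the bench when up, 57 mm when latched; travel 9.5 mm. An up key yields at 2 N plus 0.4 N per mm and springs back
- key_b: one of four identical keys in unknown order: white cap 28 mm (x) by 30 mm (y) in a dark bezel 39 x 40 mm, 3 mm high. Origin: centre of the cap's top face, z up; moves with the cap, straight down when pressed. Top face 62 mm above the bench when up, 57 mm when latched; travel 9.5 mm. An up key yields at 2 N plus 0.4 N per mm and springs back
- key_c: one of four identical keys in unknown order: white cap 28 mm (x) by 30 mm (y) in a dark bezel 39 x 40 mm, 3 mm high. Origin: centre of the cap's top face, z up; moves with the cap, straight down when pressed. Top face 62 mm above the bench when up, 57 mm when latched; travel 9.5 mm. An up key yields at 2 N plus 0.4 N per mm and springs back
- key_d: one of four identical keys in unknown order: white cap 28 mm (x) by 30 mm (y) in a dark bezel 39 x 40 mm, 3 mm high. Origin: centre of the cap's top face, z up; moves with the cap, straight down when pressed. Top face 62 mm above the bench when up, 57 mm when latched; travel 9.5 mm. An up key yields at 2 N plus 0.4 N per mm and springs back
- steel_post: loose bright steel post standing upright off the left end of the box, 13 mm diameter, 75 mm high; origin at the centre of its foot; leave it alone
- red_adapter: loose small red module lying behind the box, 30 x 57 x 12 mm; origin at the centre of its underside; leave it alone
- battery: loose green and white battery lying off the right end of the box, 15 x 50 x 15 mm; origin at the centre of its underside; leave it alone

How it is judged:
On the way, in this order (a step that is already met when the one before it is completed fails the run):
1. the first (leftmost) key is tapped with the fingers (((horizontal distance between key_a and place_1 below 0.01 m and contact force between the fingers and key_a above 0.3 N) or (horizontal distance between key_b and place_1 below 0.01 m and contact force between the fingers and key_b above 0.3 N) or (horizontal distance between key_c and place_1 below 0.01 m and contact force between the fingers and key_c above 0.3 N) or (horizontal distance between key_d and place_1 below 0.01 m and contact force between the fingers and key_d above 0.3 N))), for 0.04 s.
2. the second key is tapped with the fingers (((horizontal distance between key_a and place_2 below 0.01 m and contact force between the fingers and key_a above 0.3 N) or (horizontal distance between key_b and place_2 below 0.01 m and contact force between the fingers and key_b above 0.3 N) or (horizontal distance between key_c and place_2 below 0.01 m and contact force between the fingers and key_c above 0.3 N) or (horizontal distance between key_d and place_2 below 0.01 m and contact force between the fingers and key_d above 0.3 N))), for 0.04 s.
3. the third key is tapped with the fingers (((horizontal distance between key_a and place_3 below 0.01 m and contact force between the fingers and key_a above 0.3 N) or (horizontal distance between key_b and place_3 below 0.01 m and contact force between the fingers and key_b above 0.3 N) or (horizontal distance between key_c and place_3 below 0.01 m and contact force between the fingers and key_c above 0.3 N) or (horizontal distance between key_d and place_3 below 0.01 m and contact force between the fingers and key_d above 0.3 N))), for 0.04 s.
4. the fourth (rightmost) key is tapped with the fingers (((horizontal distance between key_a and place_4 below 0.01 m and contact force between the fingers and key_a above 0.3 N) or (horizontal distance between key_b and place_4 below 0.01 m and contact force between the fingers and key_b above 0.3 N) or (horizontal distance between key_c and place_4 below 0.01 m and contact force between the fingers and key_c above 0.3 N) or (horizontal distance between key_d and place_4 below 0.01 m and contact force between the fingers and key_d above 0.3 N))), for 0.04 s.
5. the latched key has been pressed and released: all four keys stand up (z of each of key_a, key_b, key_c, key_d in the frame of key_box above 0.0605 m), for 0.2 s.
At the end, for the whole second after the job is handed in: all four keys stand up (each cap within 1.5 mm of its full height), and the post, the red adapter and the battery are within 12 mm of where they stood (all of step 5 and distance of each of steel_post, red_adapter, battery from where it was at the start of the episode below 0.012 m); the robot touches nothing.
It fails at once if a key that was up is pushed in by more than 5.5 mm while the latched key is still down ((z of key_a in the frame of key_box below 0.0565 m and z of key_b in the frame of key_box below 0.058 m) or (z of key_a in the frame of key_box below 0.0565 m and z of key_c in the frame of key_box below 0.058 m) or (z of key_a in the frame of key_box below 0.0565 m and z of key_d in the frame of key_box below 0.058 m) or (z of key_b in the frame of key_box below 0.0565 m and z of key_a in the frame of key_box below 0.058 m) or (z of key_b in the frame of key_box below 0.0565 m and z of key_c in the frame of key_box below 0.058 m) or (z of key_b in the frame of key_box below 0.0565 m and z of key_d in the frame of key_box below 0.058 m) or (z of key_c in the frame of key_box below 0.0565 m and z of key_a in the frame of key_box below 0.058 m) or (z of key_c in the frame of key_box below 0.0565 m and z of key_b in the frame of key_box below 0.058 m) or (z of key_c in the frame of key_box below 0.0565 m and z of key_d in the frame of key_box below 0.058 m) or (z of key_d in the frame of key_box below 0.0565 m and z of key_a in the frame of key_box below 0.058 m) or (z of key_d in the frame of key_box below 0.0565 m and z of key_b in the frame of key_box below 0.058 m) or (z of key_d in the frame of key_box below 0.0565 m and z of key_c in the frame of key_box below 0.058 m)).
It fails at once if a loose thing beside the box (post, red adapter, battery) is moved or lifted by more than 12 mm (distance of any of steel_post, red_adapter, battery from where it was at the start of the episode above 0.012 m).
It also fails if it takes over 48 s, if anything falls off the work surface, if the arm or the gripper's body presses on something with over 40 N, if the wrist force passes 120 N, or if a joint passes its speed limit or range.

## Working session

There is one attempt and no reset: what is moved stays moved. The work goes in short steps, Python scripts to look and compute and a shell command to move; the robot and the scene stay as the last step left them, time stands still between calls to the robot, and variables do not carry over. Pictures are saved under pics/ and viewed, at most 10 in all, crops included, and the job is handed in when it is done.

```bash
ls; mkdir -p pics; python3 - <<'E'
from rig import robot
import cv2
for n in("top","side"):
    cv2.imwrite(f"pics/{n}0.png",robot.capture(n)); p=robot.camera_params(n); print(n,p)
o=robot.get_obs(); print(o)
E
```

```text
pics
rig.py
steer.py
top {'camera_matrix': array([[534.75780918,   0.        , 280.84729572],
       [  0.        , 534.75780918, 200.66581695],
       [  0.        ,   0.        ,   1.        ]]), 'R': array([[-0.02598248, -0.99962694, -0.00841974],
       [-0.99413839,  0.02672221, -0.10476061],
       [ 0.10494652,  0.00564845, -0.99446183]]), 't': array([-0.00838558,  0.64614357,  0.92558916])}
side {'camera_matrix': array([[405.99468767,   0.        , 273.10115402],
       [  0.        , 405.99468767, 211.34361714],
       [  0.        ,   0.        ,   1.        ]]), 'R': array([[-0.99819495, -0.05931997,  0.00938013],
       [-0.04686776,  0.67175569, -0.73928865],
       [ 0.03755343, -0.73839382, -0.67332333]]), 't': array([0.64419531, 0.0898645 , 0.83091767])}
{'time': 0.1, 'qpos': array([ 1.17277363,  0.33385523,  0.03986708,  1.46619182, -0.0133998 ,
        1.34330364, -0.05850716]), 'joint_vel': array([ 0.00115903, -0.00214459,  0.00053868, -0.00223919,  0.00031834,
       -0.00037958,  0.00144995]), 'joint_torque': array([ 5.34822088e-03, -6.60015464e+01,  1.37101438e+00, -4.06478906e+01,
        1.70547195e-02,  8.82077526e-03,  9.72591556e-05]), 'tcp_pos': array([ 0.19121275, -0.62080042,  0.23049604]), 'ee_rot': array([-7.28875575e-04,  9.88859860e-01,  1.48847641e-01, -1.59313268e-04]), 'force': array([ 0.55337183, -0.31430621,  0.59348226]), 'torque': array([-0.00979141,  0.01864333, -0.05982084]), 'grip_force': 0.0, 'finger_gap': 0.9961409465720599}
```

View pics/top0.png

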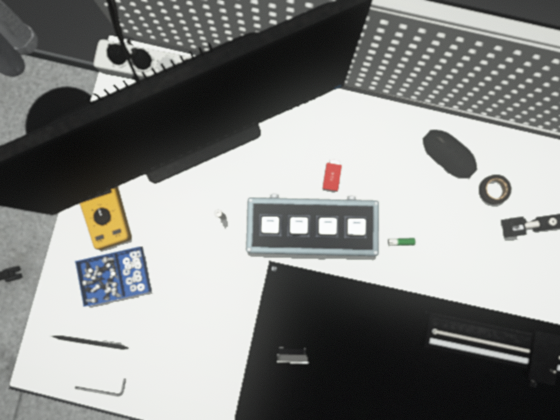

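View pics/side0.png

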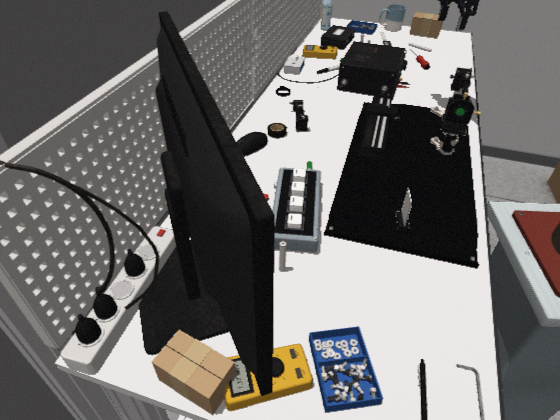

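The top view shows the caps near (271,225), (299,225), (328,226) and (356,227), the post at (221,215), the red adapter at (332,177) and the battery at (401,241). The side view shows the monitor standing behind and to the left of the box. Next I'll measure the caps.

```bash
cat > h.py <<'E'
import numpy as np, cv2
from rig import robot
from scipy.spatial.transform import Rotation as Ro
def ray(n,u,v,z):
    p=robot.camera_params(n);R,t=p["R"],p["t"]
    d=R.T@np.linalg.inv(p["camera_matrix"])@[u,v,1];c=-R.T@t
    return c+d*(z-c[2])/d[2]
def proj(n,X):
    p=robot.camera_params(n);x=p["camera_matrix"]@(p["R"]@X+p["t"]);return x[:2]/x[2]
def rot():
    w,x,y,z=robot.get_obs()["ee_rot"];return Ro.from_quat([x,y,z,w]).as_matrix()
def totool(d): return rot().T@np.asarray(d)
E
python3 - <<'E'
from h import *
im=cv2.imread("pics/top0.png");g=cv2.cvtColor(im,cv2.COLOR_BGR2GRAY)
m=np.zeros_like(g);m[210:245,256:372]=(g[210:245,256:372]>150)*255
n,l,s,c=cv2.connectedComponentsWithStats(m)
for i in np.argsort(c[:,0]):
    if 80<s[i,4]<2000: print(s[i],c[i],ray("top",*c[i],.062))
print("post",ray("top",221,215,.04),"mon",ray("top",365,5,.5),ray("top",260,130,0))
print(np.round(rot(),3)); 
s=cv2.imread("pics/side0.png")[155:255,255:335];cv2.imwrite("pics/s1.png",cv2.resize(s,None,fx=6,fy=6,interpolation=cv2.INTER_CUBIC))
t=im[190:265,240:385];cv2.imwrite("pics/t1.png",cv2.resize(t,None,fx=5,fy=5,interpolation=cv2.INTER_CUBIC))
E
```

```text
[261 216  18  18 302] [269.58278146 224.16556291] [ 0.60230279 -0.00502942  0.062     ]
[290 217  18  17 301] [298.47508306 224.97342193] [ 0.59957542 -0.05504928  0.062     ]
[319 217  18  18 311] [327.47266881 225.52411576] [ 0.5972919  -0.10520555  0.062     ]
[347 218  19  17 313] [356.11182109 226.04472843] [ 0.59507941 -0.15468796  0.062     ]
post [0.62227512 0.0816354  0.04      ] mon [ 0.78184513 -0.11317256  0.5       ] [0.78421788 0.0105369  0.        ]
[[ 0.956  0.294 -0.001]
 [ 0.294 -0.956  0.001]
 [-0.    -0.001 -1.   ]]
```

View pics/t1.png

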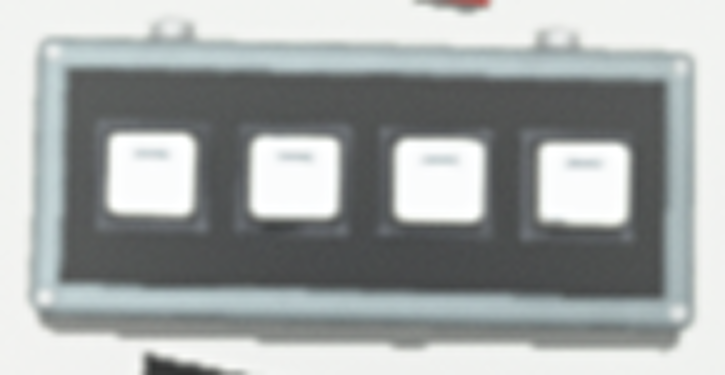

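View pics/s1.png

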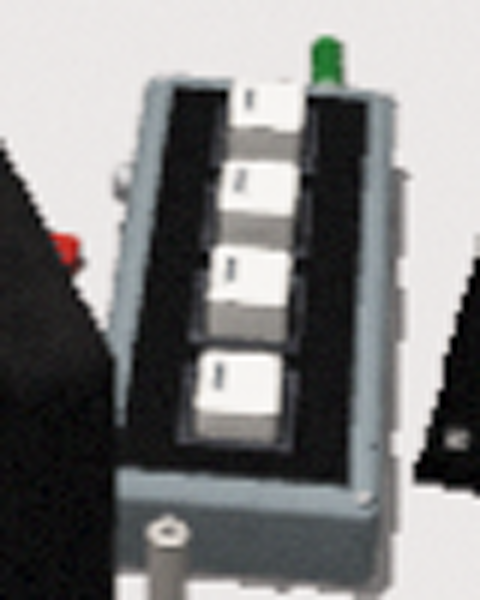

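The crops show all four caps clearly. In the side crop, the nearest cap (the leftmost key) has the shortest visible skirt, so it is probably the latched one. I'll check the optics mount by the path before moving.

```bash
python3 - <<'E'
from h import *
for z in(0,.1,.2):
  print(z,"side",[ray("side",*p,z)[:2].round(3) for p in((458,68),(458,130),(440,150),(405,190))],"top",[ray("top",*p,z)[:2].round(3) for p in((545,330),(505,225),(293,350),(530,365))])
a=np.arctan2(.60230-.59508,-.00503+.15469);print("yaw",-a)
o=robot.get_obs()['tcp_pos']
print(totool([.6023-o[0],-.005-o[1],.16-o[2]]))
E
```

```text
0 side [array([ 0.008, -0.932]), array([ 0.131, -0.48 ]), array([ 0.21 , -0.369]), array([ 0.337, -0.187])] top [array([ 0.402, -0.496]), array([ 0.593, -0.437]), array([ 0.378, -0.04 ]), array([ 0.341, -0.464])]
0.1 side [array([ 0.106, -0.686]), array([ 0.209, -0.307]), array([ 0.275, -0.214]), array([ 0.382, -0.062])] top [array([ 0.416, -0.449]), array([ 0.588, -0.396]), array([ 0.395, -0.039]), array([ 0.362, -0.42 ])]
0.2 side [array([ 0.204, -0.44 ]), array([ 0.287, -0.134]), array([ 0.341, -0.059]), array([0.427, 0.064])] top [array([ 0.431, -0.402]), array([ 0.583, -0.355]), array([ 0.412, -0.038]), array([ 0.382, -0.376])]
yaw -0.04820530961684328
[ 0.57415716 -0.46739259  0.07113572]
```
Gadget seen in side at (458,68)..(458,130): x~0.1-0.3, y ~ -0.4. In top view rightmost bottom not visible much... The black rail items at top (430-560,330-360) are at x~.4 y -.3..-.5, z~0 : in side (380,150→) rail. The mount at (460,105): at z=0.1 y -0.4, x~.15. Low r: 0.43. Hmm; could the gripper have... that may in fact be camera robot-ish? Height: from (450,130) foot (x.13?,y-.48) ... foot may be at (440,150) (0.21,-0.37), with top (460,68) at consistent with z~0.2 (0.204,-0.44)! So ~0.2 tall at (0.2,-0.42). Start at (0.19,-0.62,0.23). Chord: direction (.41,.615); closest distance from (0.2,-0.4): at passing... vector from start (0.01,0.22); unit (.555,.832); along .189; perpendicular dist = |.01*.832-.22*.555|=0.114. Gripper half-width 57 open. Safer: go outwards first: via (0.5,-0.5)? r .707 OK. And raise to .28. Path: start→(0.45,-0.5,0.27)→key1. Mount at top view (510,225): x .59 y -.43, black with screws lies on table; height? In side (300,110), small. fine. From (0.45,-0.5) to key 1.

Units first: shifts go in mm and turns go in units of 0.1 rad. So 0.284 m is 284, -0.04 m is -40.

```bash
python3 steer.py '[{"tx":284, "ty":-38, "tz":-40, "jaw":0}, {"tx":284, "ty":-38, "tz":-40, "jaw":0}, {"tx":284, "ty":-38, "tz":-40, "jaw":0}, {"tx":284, "ty":-38, "tz":-40, "jaw":0}, {"tx":284, "ty":-38, "tz":-40, "jaw":0}, {"tx":284, "ty":-38, "tz":-40, "jaw":0}, {"tx":284, "ty":-38, "tz":-40, "jaw":0}]' 20
python3 - <<'E'
from h import *
o=robot.get_obs();print(np.round(rot(),3),totool(np.array([.6023,-.005,.16])-o['tcp_pos']))
E
```

```text
time: 0.8
tcp_pos: [0.4585, -0.496, 0.2712]
ee_rot: [-0.001, 0.988, 0.154, 0.002]
force: [0.5, 0.5, -0.5]
finger_gap: -0.001
grip_force: 0.0
[[ 0.953  0.304  0.003]
 [ 0.304 -0.953  0.003]
 [ 0.004 -0.002 -1.   ]] [ 0.2857433  -0.42398002  0.11291823]
```

In the tool's units: -0.424 m is -424, 0.286 m is 286, 0.35 rad is 3.5.

```bash
python3 steer.py '[{"tx":286, "ty":-424, "tz":113, "spin":3.5, "jaw":0}, {"tx":286, "ty":-424, "tz":113, "spin":3.5, "jaw":0}, {"tx":286, "ty":-424, "tz":113, "spin":3.5, "jaw":0}, {"tx":286, "ty":-424, "tz":113, "spin":3.5, "jaw":0}, {"tx":286, "ty":-424, "tz":113, "spin":3.5, "jaw":0}, {"tx":286, "ty":-424, "tz":113, "spin":3.5, "jaw":0}, {"tx":286, "ty":-424, "tz":113, "spin":3.5, "jaw":0}, {"tx":286, "ty":-424, "tz":113, "spin":3.5, "jaw":0}, {"tx":286, "ty":-424, "tz":113, "spin":3.5, "jaw":0}, {"tx":286, "ty":-424, "tz":113, "spin":3.5, "jaw":0}]' ; python3 steer.py '[{"jaw":0}, {"jaw":0}]'
python3 - <<'E'
from h import *
o=robot.get_obs();print(np.round(rot(),3),totool(np.array([.6023,-.005,.075])-o['tcp_pos']),o['force'])
E
```

```text
time: 1.8
tcp_pos: [0.5932, -0.033, 0.1628]
ee_rot: [0.0, 1.0, -0.026, -0.0]
force: [1.4, -0.6, -0.8]
finger_gap: -0.002
grip_force: 0.0
time: 2.0
tcp_pos: [0.5929, -0.0332, 0.1627]
ee_rot: [-0.0, 1.0, -0.024, -0.001]
force: [-0.0, -1.0, 1.1]
finger_gap: 0.001
grip_force: 0.0
[[ 0.999 -0.049 -0.002]
 [-0.049 -0.999  0.   ]
 [-0.002 -0.    -1.   ]] [ 0.00815025 -0.02864961  0.08768951] [-0.02125329 -0.98080768  1.09931455]
```

In the tool's units: 0.088 m is 88, 0.06 m is 60.

```bash
python3 steer.py '[{"tx":8, "ty":-29, "tz":20, "jaw":0}, {"tx":8, "ty":-29, "tz":60, "jaw":0}, {"tx":8, "ty":-29, "tz":88, "jaw":0}, {"tx":8, "ty":-29, "tz":88, "jaw":0}, {"tx":8, "ty":-29, "tz":88, "jaw":0}, {"tx":8, "ty":-29, "tz":88, "jaw":0}]'
python3 - <<'E'
from h import *
f=[]
im=robot.capture("side"); im2=robot.capture("top")
for i in range(1): f.append(robot.get_obs()['force'])
o=robot.get_obs();print(o['tcp_pos'],f,totool(np.array([.6023,-.005,.065])-o['tcp_pos']))
a=cv2.resize(im[155:255,255:335],None,fx=5,fy=5);b=cv2.resize(im2[190:265,260:340],None,fx=5,fy=5)
c=np.zeros((500,800,3),np.uint8);c[:,:400]=a;c[:375,400:]=b;cv2.imwrite("pics/p2.png",c)
E
```

```text
time: 2.6
tcp_pos: [0.604, -0.0067, 0.0776]
ee_rot: [0.0, 1.0, -0.026, 0.001]
force: [0.1, -0.1, -0.2]
finger_gap: -0.001
grip_force: 0.0
[ 0.60395286 -0.006184    0.07750173] [array([0.39328437, 0.45646879, 0.25887166])] [-0.00174953 -0.00109702  0.01249651]
```

View pics/p2.png

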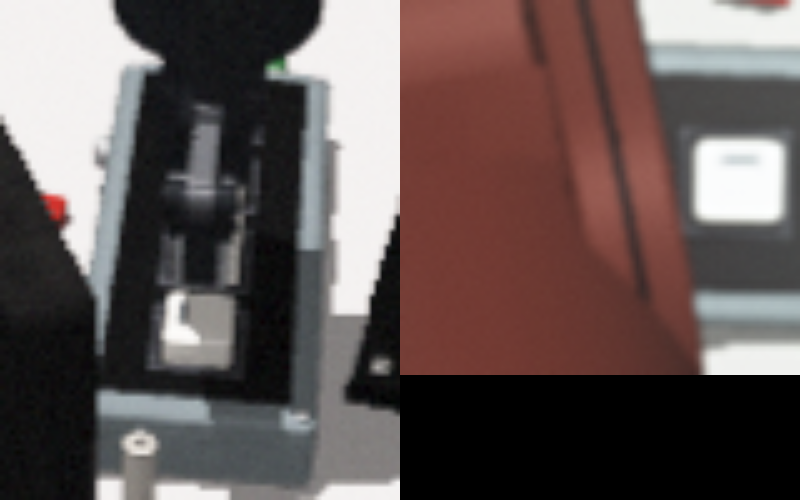

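The fingers are centred over the first key. I'll lower them in small steps and watch the force.

In the tool's units: 0.012 m is 12, 0.006 m is 6.

```bash
python3 steer.py '[{"tx":-1, "tz":6, "jaw":0}, {"tx":-1, "tz":12, "jaw":0}, {"tx":-1, "tz":12, "jaw":0}]';for i in 1; do python3 steer.py '[{"tz":1, "jaw":0}, {"tz":2, "jaw":0}, {"tz":2, "jaw":0}]'; python3 steer.py '[{"tz":1, "jaw":0}, {"tz":1, "jaw":0}]'; done
```

```text
time: 3.0
tcp_pos: [0.601, -0.0056, 0.0625]
ee_rot: [0.0, 1.0, -0.026, -0.001]
force: [-0.6, -0.0, 0.3]
finger_gap: -0.001
grip_force: 0.0
time: 3.3
tcp_pos: [0.6018, -0.0056, 0.0614]
ee_rot: [-0.0, 1.0, -0.026, -0.0]
force: [-0.2, -0.2, 0.6]
finger_gap: 0.002
grip_force: 0.0
time: 3.5
tcp_pos: [0.6017, -0.0056, 0.0604]
ee_rot: [-0.0, 1.0, -0.026, -0.0]
force: [0.1, 0.8, -0.2]
finger_gap: 0.006
grip_force: 0.0
```

```bash
python3 steer.py '[{"tz":1, "jaw":0}, {"tz":1, "jaw":0}]' | grep -E "pos|force:"; python3 steer.py '[{"tz":1, "jaw":0}, {"tz":1, "jaw":0}]'| grep -E "pos|force:"
```

```text
tcp_pos: [0.6017, -0.0056, 0.0594]
force: [0.2, 0.3, 0.4]
grip_force: 0.0
tcp_pos: [0.6017, -0.0056, 0.0584]
force: [0.1, -0.6, 1.2]
grip_force: 0.0
```

In the tool's units: 0.0005 m is 0.5.

```bash
python3 steer.py '[{"tz":0.5, "jaw":0}, {"tz":0.5, "jaw":0}]' | grep -E "pos|force:"
```

```text
tcp_pos: [0.6018, -0.0056, 0.0579]
force: [0.1, 0.1, 0.0]
grip_force: 0.0
```

```bash
for i in 1; do python3 steer.py '[{"tz":0.5, "jaw":0}, {"tz":0.5, "jaw":0}]' | grep -E "pos|force:"; python3 steer.py '[{"jaw":0}]'| grep force: ; done
```

```text
tcp_pos: [0.6018, -0.0056, 0.0575]
force: [0.1, 0.1, -1.2]
grip_force: 0.0
force: [0.2, 0.8, -0.5]
grip_force: 0.0
```

```bash
python3 steer.py '[{"tz":0.5, "jaw":0}, {"tz":0.5, "jaw":0}]' | grep -E "pos|force:"; python3 steer.py '[{"jaw":0}]'| grep force:
```

```text
tcp_pos: [0.6018, -0.0056, 0.0572]
force: [-1.5, 0.5, 3.0]
grip_force: 1.8
force: [-2.2, 0.4, 3.3]
grip_force: 1.8
```

Key 1 made contact at z≈57 mm with about 3 N and did not yield, so it is the latched key. Next is key 2.

```bash
python3 steer.py '[{"tz":-16, "jaw":0}, {"ty":30, "tz":-16, "jaw":0}, {"ty":50, "tz":-16, "jaw":0}, {"ty":50, "tz":-12, "jaw":0}, {"ty":50, "tz":-6.5, "jaw":0}, {"ty":50, "tz":-6.5, "jaw":0}]'| grep -E "pos|force:"; python3 steer.py '[{"tz":0.6, "jaw":0}, {"tz":1.2, "jaw":0}, {"tz":1.2, "jaw":0}]' | grep -E "pos|force:"
```

```text
tcp_pos: [0.5988, -0.0544, 0.063]
force: [0.2, 0.4, 0.1]
grip_force: 0.0
tcp_pos: [0.5993, -0.055, 0.0623]
force: [-0.6, 0.1, -0.4]
grip_force: 0.0
```

```bash
python3 steer.py '[{"tz":0.6, "jaw":0}, {"tz":0.6, "jaw":0}]' | grep -E "pos|force:"
```

```text
tcp_pos: [0.5993, -0.0551, 0.0619]
force: [-0.6, 0.3, 1.7]
grip_force: 1.0
```

In the tool's units: 0.0006 m is 0.6.

```bash
python3 steer.py '[{"tz":0.6, "jaw":0}, {"tz":0.6, "jaw":0}]' | grep -E "pos|force:"; python3 steer.py '[{"tz":-10, "jaw":0}, {"ty":30, "tz":-10, "jaw":0}, {"ty":50, "tz":-10, "jaw":0}, {"ty":50, "tz":-6, "jaw":0}, {"ty":50, "tz":-1, "jaw":0}, {"ty":50, "tz":-1, "jaw":0}]'| grep -E "pos|force:"; python3 steer.py '[{"tz":0.6, "jaw":0}, {"tz":0.6, "jaw":0}]' | grep -E "pos|force:"
```

```text
tcp_pos: [0.5994, -0.0552, 0.0612]
force: [-0.5, 1.2, 1.9]
grip_force: 1.1
tcp_pos: [0.5964, -0.1048, 0.0617]
force: [-0.2, -0.9, 2.1]
grip_force: 1.0
tcp_pos: [0.5966, -0.1047, 0.0616]
force: [-1.9, 0.5, 1.3]
grip_force: 1.0
```

```bash
python3 steer.py '[{"tz":0.6, "jaw":0}, {"tz":0.6, "jaw":0}]' | grep -E "pos|force:"
```

```text
tcp_pos: [0.5967, -0.1047, 0.0609]
force: [-0.8, 1.1, 3.1]
grip_force: 1.2
```

Keys 2 and 3 both met the fingers at about 62 mm, so they are up. Now key 4.

```bash
python3 steer.py '[{"tz":-10, "jaw":0}, {"ty":30, "tz":-10, "jaw":0}, {"ty":50, "tz":-10, "jaw":0}, {"ty":50, "tz":-6, "jaw":0}, {"ty":50, "tz":-1, "jaw":0}, {"ty":50, "tz":-1, "jaw":0}]'| grep -E "pos|force:"; python3 steer.py '[{"tz":0.6, "jaw":0}, {"tz":0.6, "jaw":0}]' | grep -E "pos|force:"
```

```text
tcp_pos: [0.5941, -0.1546, 0.0615]
force: [-0.2, -1.4, 2.0]
grip_force: 1.0
tcp_pos: [0.5941, -0.1545, 0.0614]
force: [-0.5, -0.3, 1.9]
grip_force: 1.1
```

In the tool's units: 0.0006 m is 0.6.

```bash
python3 steer.py '[{"tz":0.6, "jaw":0}, {"tz":0.6, "jaw":0}]' | grep -E "pos|force:"
```

```text
tcp_pos: [0.5942, -0.1546, 0.0607]
force: [-1.1, 1.1, 2.1]
grip_force: 1.2
```

All four keys are tapped and key 4 is up, so I'm going back to key 1 to press it.

```bash
python3 steer.py '[{"tz":-14, "jaw":0}, {"ty":-50, "tz":-14, "jaw":0}, {"ty":-100, "tz":-14, "jaw":0}, {"ty":-150, "tz":-14, "jaw":0}, {"ty":-150, "tz":-14, "jaw":0}, {"ty":-150, "tz":-4, "jaw":0}, {"ty":-150, "tz":2, "jaw":0}, {"ty":-150, "tz":2, "jaw":0}]'| grep -E "pos|force:"; python3 steer.py '[{"tz":1, "jaw":0}, {"tz":2, "jaw":0}, {"tz":3, "jaw":0}, {"tz":4, "jaw":0}, {"tz":5, "jaw":0}, {"tz":5, "jaw":0}]' | grep -E "pos|force:"
```

```text
tcp_pos: [0.6013, -0.0075, 0.0576]
force: [0.3, -0.3, 0.8]
grip_force: 0.0
tcp_pos: [0.6017, -0.007, 0.054]
force: [-1.7, -4.0, 5.2]
grip_force: 2.9
```

```bash
python3 steer.py '[{"tz":0.6, "jaw":0}, {"tz":1.2, "jaw":0}, {"tz":1.2, "jaw":0}]' | grep -E "pos|force:"
```

```text
tcp_pos: [0.6018, -0.007, 0.0529]
force: [-3.5, -4.6, 7.4]
grip_force: 3.1
```

```bash
python3 steer.py '[{"tz":-10, "jaw":0}, {"tz":-40, "jaw":0}, {"tz":-80, "jaw":0}, {"ty":50, "tz":-120, "jaw":0}, {"ty":100, "tz":-140, "jaw":0}, {"ty":150, "tz":-140, "jaw":0}, {"ty":200, "tz":-140, "jaw":0}, {"ty":250, "tz":-140, "jaw":0}, {"ty":300, "tz":-140, "jaw":0}, {"ty":300, "tz":-140, "jaw":0}]'; python3 steer.py '[{"ty":30, "jaw":0}, {"ty":30, "jaw":0}, {"ty":30, "jaw":0}]' >/dev/null
python3 - <<'E'
from h import *
im=robot.capture("side"); im2=robot.capture("top")
a=cv2.resize(im[155:255,255:335],None,fx=5,fy=5);b=cv2.resize(im2[160:265,205:420],(400,195))
c=np.zeros((500,800,3),np.uint8);c[:,:400]=a;c[:195,400:]=b;cv2.imwrite("pics/p3.png",c)
E
```

```text
time: 10.7
tcp_pos: [0.5844, -0.3119, 0.1926]
ee_rot: [0.001, 1.0, -0.029, -0.0]
force: [0.1, -0.4, 0.4]
finger_gap: 0.004
grip_force: 0.0
```

View pics/p3.png

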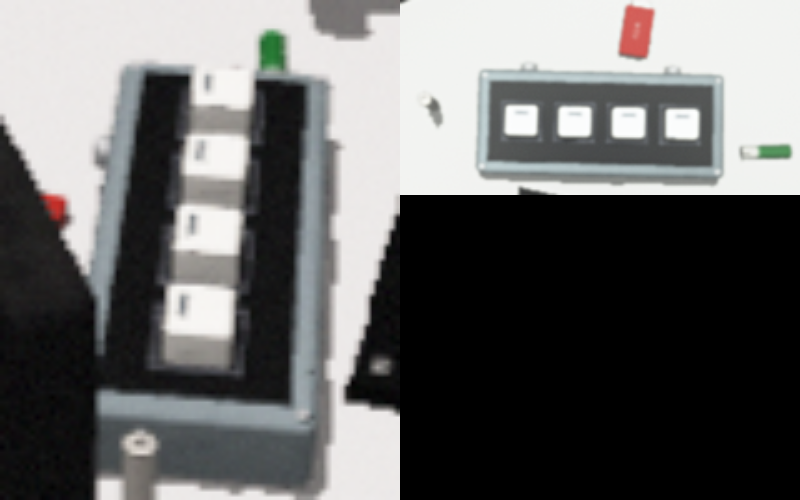

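The nearest cap (key 1) now shows a skirt about 7 px tall, up from about 4 px. Its top edge has risen by about 1.7 px and is level with the row, while the other caps have not moved. The post, adapter and battery are where they were.

```bash
python3 -c "
from rig import robot
print(robot.hand_in())"
```

```text
the job is handed in; nothing more can be done
None
```

I tapped all four keys left to right and found the leftmost one latched; pressing it fully in released it, and in the last pictures all four keys stand level and the post, adapter and battery have not moved. The job is handed in, but no verdict came back.

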